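# Bayonet gas filter out of its housing and into the return carton

## Robot

A 6-joint arm with a two-finger parallel gripper is mounted at the origin on the work surface. World frame = base frame: x ahead of the robot, y to its left, z up, the work surface at z = 0. Lengths are in mm, angles in rad, forces in N, time in s.
With the tool pointing down it reaches from about 275 to 875 mm from the base axis. Payload 12.5 kg.
Tool frame: the origin (TCP) lies on the centre line of the jaws, within the pads' length; the fingertips stand 22 mm ahead of it and the grasp point (between the pads) lies 3 mm ahead of it (r.nose_length is the distance from the TCP to the fingertips, in mm); y points along the fingers, z is the direction in which the jaws open and shut, and the axes are right-handed (so a half turn about y gives the same grasp; the last joint's range is limited). The gripper opens to 85 mm and grips with 20 to 120 N. Pads are 22 mm wide; open, the fingers measure 114 mm over their backs; the gripper's body (76 mm by 85 mm) begins 54 mm behind the grasp point. The pads swing forward as they close: fully open they stand 13 mm farther back than shut.
Start: joints at [1.141, 0.351, 1.652, -0, 1.139, -0.085], TCP at [185.873, 517.625, 253.29] pointing down, gripper open.
Joint ranges: [-2.75, 2.75], [-0.79, 2.1], [0.01, 2.65], [-1.57, 4.71], [0.07, 3.14], [-2.87, 2.87]. Speed limits (rad/s): [2.22, 2.22, 2.79, 3.14, 3.14, 3.14].

## Interface

Orientations are given as a rotation vector (axis times angle).
In Python, from station import r, imaging, job gives the robot as it stands.
- The arm moves only by the tool drive_tool, never from a script. Its argument "increments" is one flat list of numbers, 7 for each row, row after row: the turn, a rotation vector about the world's x, y, z in degrees, then the shift along the world's x, y, z in mm, then the opening, from 0 (shut) to 1 (fully open). In form: [rx, ry, rz, x, y, z, gripper, rx, ry, rz, x, y, z, gripper, ...]. A call has 1 to 5 rows; each row shifts and turns the pose as measured when the row begins; what a row does not reach is not made up. A row lasts 1/8 s, in which the tool goes at most 62.5 mm and 10.7 degrees, less where a joint would pass 70% of its speed; a pose out of reach is approached as far as the arm can. A call is refused whole if a number of a shift passes 62.5 or a number of a turn 10.7, either way. A call with a gripper value outside its range is refused whole. The fingers move at their own pace and stop on an object; "squeeze" is the grip in N (left out, the last holds). Time passes only in rows, so rows that do not move let the fingers close. It gives the time, the measured TCP pose, the force and the opening at its end, in the units of the state.
- r.get_state(): the state, without advancing time (a new reading comes with each control period).
- imaging.grab_frame(name): name is "scene" or "top" or "wrist"; returns the picture (384x512x3 uint8, red, green, blue); there is no depth.
- imaging.calibration(name): a dict with "fx", "fy", "cx", "cy" (pixels), "dist_coeffs" ([k1, k2, p1, p2, k3] as OpenCV has them; the pictures are not rectified), "cam_to_world" (4x4, takes a point from camera to world coordinates). Camera axes: x right, y up, looking along -z (the intrinsics and any distortion apply to the point x, -y, -z); pixel columns grow to the right and rows downward; lengths in mm; the calibration is good to about 2 mm. A picture is of the moment at which its call begins: read the wrist's pose just before it. calibration takes no time and is no camera call; for the wrist camera it gives the pose at the moment of the call.
- job.close_job(): hands the job in, once; it reports no verdict.
The state is a dict: "t": time; "qpos": joint angles; "joint_velocities": joint speeds; "joint_torque": joint torques, N m; "tool_pos": TCP position; "ee_rot": TCP orientation; "wrist_force": force on the tool from outside, world axes, zero at the start; "torque": the same for the moment, N m; "gripper_width": opening from 0.0 (shut) to 1.0 (fully open).
Only numpy, scipy, OpenCV 4.12 (cv2) and the standard library are available. Lean on these libraries where they do the work, as an engineer would, in place of code of your own. Each camera call takes 0.05 s, during which the arm holds its last target. There are 200 camera calls.

## Task

The pink filter on the gas-filter manifold is spent: turn it by its bar anticlockwise, past the click, out of its bayonet and lift it out of its housing, then lay it gently on its side in the foam cradle of the return carton, barrel centred on the cradle and along the carton. The bar is no use for laying it down, so stand it on its foot on the bench and take it again by the barrel. Never drop it or let it topple, leave the blue filter locked in place, and do not disturb the other things on the bench.

Things in the scene. Friction and masses are not known exactly. Their poses are not given: they have to be found in the camera images.
- spent_filter: Spent gas filter, pink granules, 135 mm long, 0.24 to 0.39 kg, upright in a housing at first. Origin under the centre of its flat foot, on which it stands by itself; z along its axis to the bar, x along the bar. Barrel 42 mm in diameter up to 98 mm (balance point 55 mm), two lugs at 82 to 90 mm (12 mm wide, out to 31 mm along +x and -x), black cap flange 62 mm in diameter at 98 to 107 mm.
- spent_filter_bar (a point): Centre of the spent filter's white grip bar, on its axis 121 mm from the foot: the bar stands on the cap from 107 to 135 mm, 50 mm long along the filter's x, 15 mm thick along its y. Two pink sight windows lie beside it on the cap.
- spent_filter_barrel (a point): Middle of the barrel: on the axis, 46 mm from the foot. Take the filter here by the barrel; lay this point over the middle of the cradle. Axes as spent_filter.
- good_filter: The good filter, the same sizes and origin but blue granules and windows, locked in the other housing. It stays there.
- manifold: Fixed gas-filter manifold: aluminium base 90 x 250 x 22 mm with two upright clear housings in a row; which one holds the spent filter varies. Origin under its centre, y along the row. Its gauge, valves and fittings are below 90 mm and reach 180 mm along y. Locked, a filter hangs by its flange on the rim, foot 26 mm above the bench, bar along the row, 2 mm of side play, barrel out of reach.
- housing_a (a point): Centre of the rim top of the housing at the manifold's -y side (60 mm from its middle), 124 mm above the bench; the grey rim is 83 mm in diameter. Red marks: bar locked. Green marks, 66 degrees anticlockwise seen from above: bar free, the lugs under the slots, and the filter lifts straight up (within 4 degrees); end stop at 69 degrees. Elsewhere the lugs hold it down.
- housing_b (a point): The same for the housing at the manifold's +y side. In both, turning from locked takes the lugs past two sprung balls between 6 and 38 degrees (a click, under 1 N m). The foot is clear of the rim after 98 mm of lift.
- carton: Fixed open cardboard return carton, outside 215 mm along its x and 140 mm along its y, walls 4 mm thick and 52 mm high, flaps open outside (looks only), 26 mm foam blocks 34 mm high in the corners. Origin under its centre. In its middle a grey foam V cradle 44 mm long (x) and 44 mm wide, 35 mm high; the floor round it is at most 10 mm up.
- cradle (a point): Where the middle of the barrel lies when the filter rests in the cradle: over the carton's centre, 46 mm above the bench. The filter's axis then lies level along the carton's x, with the bar at either end.
- mat: Thin flat blue bench mat, 140 x 140 mm, 1 mm thick (looks only, no obstacle), origin at its centre on the bench: clear bench where the filter can be stood. Nothing is on it.
- wash_bottle: Bystander: white wash bottle with green cap, 66 mm wide, 193 mm high, a thin spout reaching 55 mm towards its -x. Origin under its centre.
- goggles: Bystander: orange safety goggles, about 120 x 145 x 45 mm. Origin under the middle of the front.
- wrench: Bystander: steel wrench 160 mm long lying flat. Origin under its middle.
- basket: Bystander: white plastic basket of vials, 120 x 90 x 55 mm. Origin under its centre.
- reagent: Bystander: amber reagent bottle, 72 mm wide, 170 mm high. Origin under its centre.
- beaker: Bystander: glass beaker, 68 mm wide, 95 mm high. Origin under its centre.

How it is judged (in metres and radians):
On the way, in this order (a step that is already met when the one before it is completed fails the run):
1. the spent filter is turned out of the bayonet and lifted clear of its housing (z of spent_filter in the frame of manifold above 0.122 m), for 0.05 s.
2. it stands upright on the bench outside the carton, let go (angle between spent_filter's own z axis and vertical between 0 and 0.15 rad and height (world z) of spent_filter between -0.005 and 0.006 m and contact force between the fingers and spent_filter below 0.3 N), for 0.1 s.
At the end, for the whole second after the job is handed in: Pink filter at rest in the cradle, let go: barrel middle within 18 mm of the cradle's along the carton, 8 mm across, 6 mm in height; axis within 7 degrees of the carton's length and of level. Blue filter locked (bar within 17 degrees of the row); bystanders within 30 mm of their starts (x of spent_filter_barrel in the frame of cradle between -0.018 and 0.018 m and y of spent_filter_barrel in the frame of cradle between -0.008 and 0.008 m and z of spent_filter_barrel in the frame of cradle between -0.006 and 0.006 m and angle between the z axis of spent_filter and the x axis of carton, either way round below 0.12 rad and angle between spent_filter's own z axis and vertical between 1.45 and 1.69 rad and linear speed of spent_filter below 0.02 m/s and contact force between the fingers and spent_filter below 0.3 N and distance between good_filter and manifold below 0.085 m and angle between the x axis of good_filter and the y axis of manifold, either way round below 0.3 rad and z of good_filter in the frame of manifold below 0.035 m and distance of each of wash_bottle, goggles, wrench, basket, reagent, beaker from where it was at the start of the episode below 0.03 m); the robot touches nothing.
It fails at once if the spent filter is dropped: out of the fingers it moves faster than 0.5 m/s (contact force between the fingers and spent_filter below 0.3 N and linear speed of spent_filter above 0.5 m/s).
It fails at once if the spent filter is let go neither upright (within 15 degrees) nor laid in the cradle (level within 13 degrees, barrel middle at most 15 mm too high and 40 mm to a side) (contact force between the fingers and spent_filter below 0.3 N and angle between spent_filter's own z axis and vertical above 0.26 rad and not (angle between spent_filter's own z axis and vertical between 1.345 and 1.797 rad and z of spent_filter_barrel in the frame of cradle below 0.015 m and horizontal distance between spent_filter_barrel and cradle below 0.04 m)).
It fails at once if the blue filter is turned towards free or pulled out (not (distance between good_filter and manifold below 0.085 m and angle between the x axis of good_filter and the y axis of manifold, either way round below 0.3 rad and z of good_filter in the frame of manifold below 0.035 m)).
It fails at once if a bystander is pushed more than 40 mm (distance of any of wash_bottle, goggles, wrench, basket, reagent, beaker from where it was at the start of the episode above 0.04 m).
It also fails if it takes over 61 s, if anything falls off the work surface, if the arm or the gripper's body presses on something with over 40 N, if the wrist force passes 120 N, or if a joint passes its speed limit or range.

## Working session

There is one attempt and no reset: what is moved stays moved. The work goes in short steps, Python scripts to look and compute and a tool call to move; the robot and the scene stay as the last step left them, time stands still between calls to the robot, and variables do not carry over. Pictures are saved under pics/ and viewed, about 8 in all and at most 12, crops included, and the job is handed in when it is done.

Besides the shell and the picture viewer there is one more tool, called after "Emit:" as name(argument=value, ...) on one line, values as JSON. drive_tool: Moves the arm, as the interface text tells. Its arguments: {"type":"object","properties":{"increments":{"type":"array","items":{"type":"number"}},"squeeze":{"type":"number"}},"required":["increments"]}

```bash
mkdir -p pics; cat > h.py <<'E'
import numpy as np, cv2
from station import r, imaging, job
from scipy.spatial.transform import Rotation as R
def ray(name,uv,cal=None):
    c=cal or imaging.calibration(name)
    K=np.array([[c['fx'],0,c['cx']],[0,c['fy'],c['cy']],[0,0,1.]])
    p=cv2.undistortPoints(np.array(uv,float).reshape(-1,1,2),K,np.array(c['dist_coeffs'],float)).reshape(-1,2)
    M=np.array(c['cam_to_world']); d=np.c_[p[:,0],-p[:,1],-np.ones(len(p))]@M[:3,:3].T
    return M[:3,3],d
def onz(name,uv,z,cal=None):
    o,d=ray(name,uv,cal); return o+d*((z-o[2])/d[:,2])[:,None]
def save(name,f):
    im=imaging.grab_frame(name); cv2.imwrite(f'pics/{f}.png',im[:,:,::-1]); np.save(f'pics/{f}.npy',im); return im
E
python3 - <<'E'
from h import *
a=save('top','top0');b=save('scene','scene0')
cv2.imwrite('pics/top0b.png',cv2.resize(a[:,:,::-1],(800,600),interpolation=cv2.INTER_CUBIC))
for n in('top','scene'):print(n,imaging.calibration(n))
s=r.get_state();print(s)
print(R.from_rotvec(s['ee_rot']).as_matrix().round(3))
E
```

```text
top {'fx': 494.5884614728194, 'fy': 494.5884614728194, 'cx': 256.3163308594685, 'cy': 193.21830209675818, 'dist_coeffs': array([-0.20421847,  0.        ,  0.        ,  0.        ,  0.        ]), 'cam_to_world': array([[-1.41079415e-02,  9.87053142e-01, -1.59771903e-01,
         4.19609374e+02],
       [-9.99613739e-01, -1.00962642e-02,  2.58928058e-02,
         5.45812179e+01],
       [ 2.39444760e-02,  1.60075484e-01,  9.86814320e-01,
         1.31332625e+03],
       [ 0.00000000e+00,  0.00000000e+00,  0.00000000e+00,
         1.00000000e+00]])}
scene {'fx': 400.74631251530656, 'fy': 400.74631251530656, 'cx': 255.63395646433094, 'cy': 191.5175929241281, 'dist_coeffs': array([-0.03619844,  0.        ,  0.        ,  0.        ,  0.        ]), 'cam_to_world': array([[-4.50802644e-01, -7.20087345e-01,  5.27495205e-01,
         1.15816204e+03],
       [ 8.92621889e-01, -3.64838792e-01,  2.64799584e-01,
         3.33354909e+02],
       [ 1.77188367e-03,  5.90226119e-01,  8.07236018e-01,
         9.94755024e+02],
       [ 0.00000000e+00,  0.00000000e+00,  0.00000000e+00,
         1.00000000e+00]])}
{'t': 0.1, 'qpos': array([ 1.14141636e+00,  3.51186609e-01,  1.65236970e+00,  2.98617255e-06,
        1.13912256e+00, -8.46249328e-02]), 'joint_velocities': array([-0.00093769, -0.00164414, -0.00098662,  0.00042222, -0.00215584,
        0.00136175]), 'joint_torque': array([ 1.29663502e-03, -5.06835079e+01, -2.91872460e+01, -1.32645309e-04,
        2.65120449e-03, -1.21368473e-06]), 'tool_pos': array([185.75047508, 517.38113285, 252.80626893]), 'ee_rot': array([-1.55486608,  0.27078725, -0.27034759]), 'wrist_force': array([-0.4543591 ,  0.1729799 , -0.99740309]), 'torque': array([ 0.02304661, -0.02228737,  0.03960824]), 'gripper_width': 1.0010175912991803}
[[ 0.941 -0.     0.338]
 [-0.338 -0.001  0.941]
 [-0.    -1.    -0.001]]
```

View pics/top0b.png

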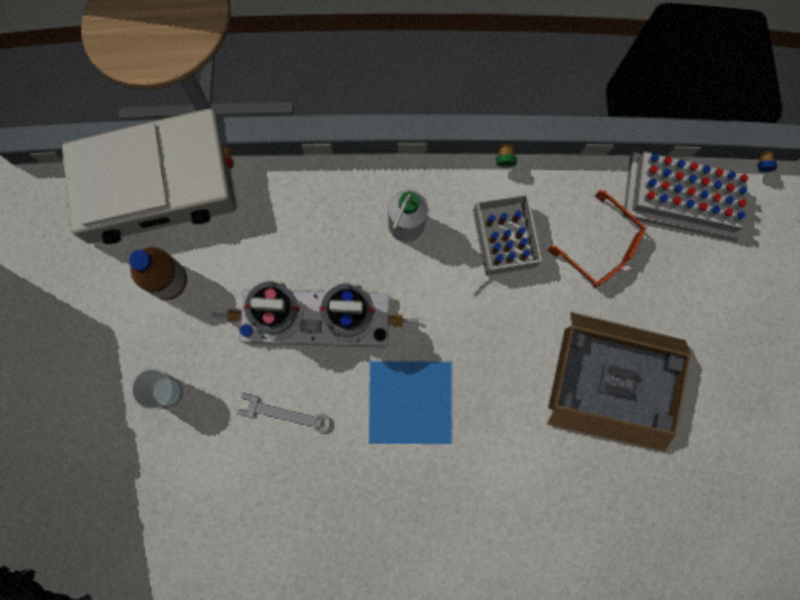

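View pics/scene0.png

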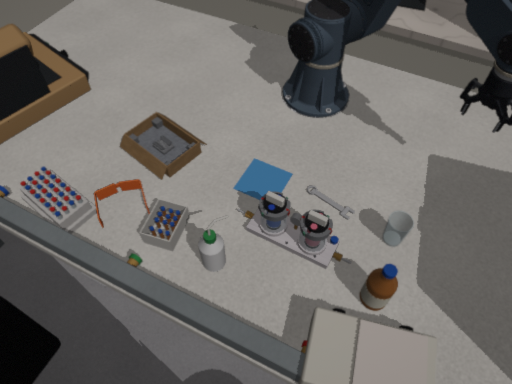

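The top view (800x600) shows the pink filter at (268,304), the blue one at (346,306), the mat at (411,402) and the carton with its cradle at (621,382). The bars lie along the row, and the wrench sits at (285,412). The scene view agrees.

```bash
python3 - <<'E'
from h import *
a=np.load('pics/top0.npy')
def comp(mask,roi):
    m=np.zeros(mask.shape,np.uint8);x0,y0,x1,y1=roi;m[y0:y1,x0:x1]=mask[y0:y1,x0:x1]
    n,l,s,c=cv2.connectedComponentsWithStats(m);i=1+np.argmax(s[1:,4]);
    pts=np.argwhere(l==i)[:,::-1].astype(np.float32);return cv2.minAreaRect(pts),s[i,4]
A=a.astype(int);mn=A.min(2)
for n,roi in(('pink',(158,186,186,204)),('blue',(206,186,236,206))):
    for th in (140,165):
        rc,ar=comp((mn>th).astype(np.uint8),roi);b=cv2.boxPoints(rc);w=onz('top',np.r_[b,[rc[0]]],161)
        print(n,th,rc,ar,w[:,:2].round(1).tolist())
m=((A[:,:,2]-A[:,:,0])>60).astype(np.uint8)
rc,ar=comp(m,(230,225,295,290));print('mat',rc,onz('top',[rc[0]],1).round(1),onz('top',cv2.boxPoints(rc),1)[:,:2].round(0).tolist())
print('cradle',onz('top',[[621*.64,382*.64]],35).round(1))
c=a[185:300,340:455,::-1];cv2.imwrite('pics/carton.png',cv2.resize(c,(600,600),interpolation=cv2.INTER_CUBIC))
p=a[175:225,135:275,::-1];cv2.imwrite('pics/man.png',cv2.resize(p,(800,286),interpolation=cv2.INTER_CUBIC))
o=cv2.imread('pics/carton.png');o=cv2.copyMakeBorder(cv2.resize(o,(314,314)),0,0,0,486,0);cv2.imwrite('pics/both.png',np.vstack([cv2.imread('pics/man.png'),o]))
E
```

```text
pink 140 ((170.0, 193.5), (3.0, 18.0), 90.0) 58 [[611.4, 250.2], [611.0, 207.2], [603.8, 207.1], [604.2, 250.1], [607.6, 228.6]]Traceback (most recent call last):
  File "<stdin>", line 10, in <module>
  File "<stdin>", line 5, in comp
    return _wrapfunc(a, 'argmax', axis=axis, out=out, **kwds)
    return bound(*args, **kwds)
ValueError: attempt to get argmax of an empty sequence
```

```bash
cat >> h.py <<'E'
def comp(mask,roi):
    m=np.zeros(mask.shape,np.uint8);x0,y0,x1,y1=roi;m[y0:y1,x0:x1]=mask[y0:y1,x0:x1]
    n,l,s,c=cv2.connectedComponentsWithStats(m);i=1+np.argmax(s[1:,4])
    pts=np.argwhere(l==i)[:,::-1].astype(np.float32);return cv2.minAreaRect(pts),s[i,4],pts.mean(0)
E
python3 - <<'E'
from h import *
a=np.load('pics/top0.npy')
A=a.astype(int);mn=A.min(2)
for n,roi in(('pink',(158,188,186,202)),('blue',(208,188,234,204))):
    for th in (100,120):
        rc,ar,ce=comp((mn>th).astype(np.uint8),roi);b=cv2.boxPoints(rc);w=onz('top',np.r_[b,[ce]],161)
        print(n,th,rc,ar,w[:,:2].round(1).tolist())
m=((A[:,:,2]-A[:,:,0])>50).astype(np.uint8)
rc,ar,ce=comp(m,(230,225,295,290));print('mat',rc,onz('top',[ce],1).round(1))
print('cradle',onz('top',[[621*.64,382*.64]],35).round(1))
c=a[185:300,340:455,::-1]
p=cv2.resize(a[175:225,135:275,::-1],(800,286),interpolation=cv2.INTER_CUBIC)
o=cv2.copyMakeBorder(cv2.resize(c,(314,314),interpolation=cv2.INTER_CUBIC),0,0,0,486,0);cv2.imwrite('pics/both.png',np.vstack([p,o]))
E
```

```text
pink 100 ((169.99139404296875, 193.6465606689453), (20.14165496826172, 5.637314319610596), 3.3664605617523193) 114 [[602.2, 253.0], [615.7, 252.4], [612.3, 204.3], [598.9, 205.0], [607.2, 228.8]]
pink 120 ((170.02792358398438, 193.609130859375), (18.239242553710938, 4.4885640144348145), 4.085616588592529) 88 [[603.7, 250.6], [614.5, 250.0], [610.9, 206.5], [600.2, 207.2], [607.3, 228.1]]
blue 100 ((220.5, 195.5), (5.0, 19.0), 90.0) 108 [[607.8, 131.3], [607.3, 86.4], [595.4, 86.5], [595.9, 131.3], [602.0, 108.2]]
blue 120 ((220.5, 195.0), (4.0, 19.0), 90.0) 93 [[607.8, 131.3], [607.3, 86.4], [597.8, 86.5], [598.2, 131.3], [602.6, 109.0]]
mat ((262.0, 257.0), (52.0, 52.0), 90.0) [[459.7   6.8   1. ]]
cradle [[ 485.4 -350.4   35. ]]
```

Emit:
drive_tool(increments=[0, 0, -7.3, 42, -29, 10, 1, 0, 0, -7.3, 42, -29, 10, 1, 0, 0, -7.3, 42, -29, 10, 1, 0, 0, -7.3, 42, -29, 10, 1, 0, 0, -7.3, 42, -29, 10, 1], squeeze=60)

```text
t: 0.72
tool_pos: [398.4, 368.4, 302.1]
ee_rot: [-1.432, 0.779, -0.774]
wrist_force: [-0.0, 0.4, 0.2]
gripper_width: 0.998
```

View pics/both.png

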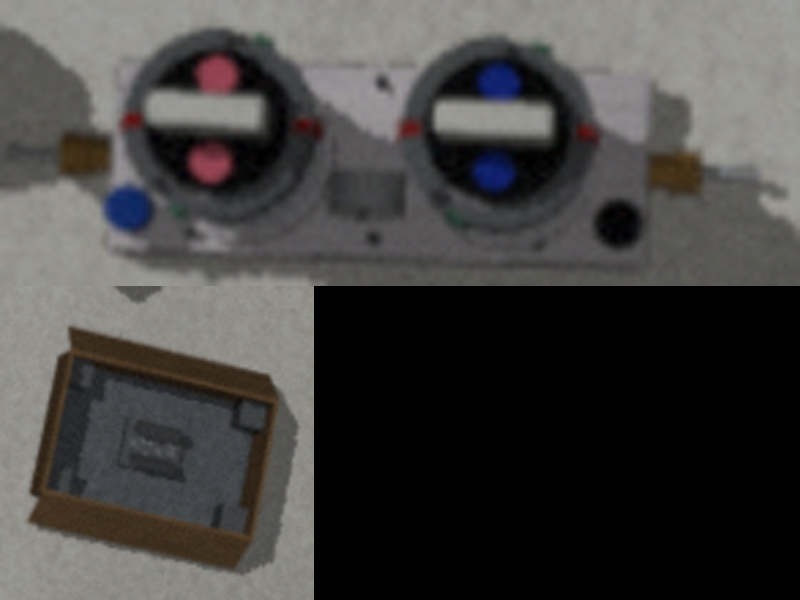

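Crop: the pink bar is on the red marks, with green marks about 66° anticlockwise. The carton's long side is tilted about 13° in the image, with the cradle near its middle.

Emit:
drive_tool(increments=[0, 0, -7.4, 42, -28, 7, 1, 0, 0, -7.4, 42, -28, 7, 1, 0, 0, -7.4, 42, -28, 7, 1, 0, 0, -7.4, 42, -28, 7, 1, 0, 0, -7.4, 41, -28, 7, 1])

```text
t: 1.35
tool_pos: [613.4, 222.3, 337.2]
ee_rot: [-1.169, 1.283, -1.274]
wrist_force: [0.4, 0.5, -0.5]
gripper_width: 1.001
```

```bash
python3 - <<'E'
from h import *
s=r.get_state();c=imaging.calibration('wrist');a=save('wrist','w0')
import pickle;pickle.dump(c,open('pics/w0.pkl','wb'))
print(s['tool_pos'],R.from_rotvec(s['ee_rot']).as_matrix().round(3));print(c)
E
```

```text
[613.36276824 222.32760054 337.20448685] [[-0.093 -0.007  0.996]
 [-0.996  0.001 -0.093]
 [-0.    -1.    -0.007]]
{'fx': 269.3817314511787, 'fy': 269.3817314511787, 'cx': 258.44566721811805, 'cy': 191.07246221678488, 'dist_coeffs': array([0.01409728, 0.        , 0.        , 0.        , 0.        ]), 'cam_to_world': array([[ 9.95729721e-01,  8.63186920e-02,  3.27323334e-02,
         6.20803175e+02],
       [-9.20218398e-02,  9.56369859e-01,  2.77288071e-01,
         2.92324522e+02],
       [-7.36907347e-03, -2.79116063e-01,  9.60229098e-01,
         4.57570028e+02],
       [ 0.00000000e+00,  0.00000000e+00,  0.00000000e+00,
         1.00000000e+00]])}
```

View pics/w0.png

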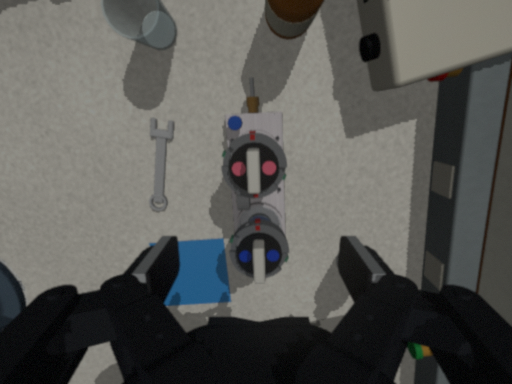

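Wrist view: the pink bar is at (253,170), the blue bar at (259,260), and the mat at (195,272).

```bash
python3 - <<'E'
from h import *
import pickle;c=pickle.load(open('pics/w0.pkl','rb'));a=np.load('pics/w0.npy').astype(int)
mn=a.min(2);
P=[]
for n,roi in(('pink',(243,142,263,200)),('blue',(249,232,269,288))):
    for th in(100,125):
        rc,ar,ce=comp((mn>th).astype(np.uint8),roi);print(n,th,rc,ar,onz('wrist',[ce],161,c).round(1))
P=[]
for roi in((228,158,246,182),(261,158,279,182)):
    rc,ar,ce=comp(((a[:,:,0]-a[:,:,1])>50).astype(np.uint8),roi);P.append(onz('wrist',[ce],133,c)[0]);print('win',ce,P[-1].round(1))
print('mid',np.mean(P,0).round(1),np.degrees(np.arctan2(*(P[1]-P[0])[[1,0]])))
E
```

```text
pink 100 ((252.94842529296875, 171.055419921875), (42.22307586669922, 11.456979751586914), 87.95458984375) 487 [[606.8 230.5 161. ]]
pink 125 ((253.04409790039062, 171.4264678955078), (39.288814544677734, 8.609292984008789), 87.27368927001953) 337 [[606.7 230.5 161. ]]
blue 100 ((258.5, 267.5), (39.0, 19.0), 90.0) 486 [[601.8 104.1 161. ]]
blue 125 ((258.5, 265.0), (32.0, 7.0), 90.0) 244 [[602.2 111.5 161. ]]
win [236.91667 168.27777] [586.1 229.9 133. ]
win [268.66443 167.48322] [625.  227.4 133. ]
mid [605.5 228.7 133. ] -3.737136403795198
```

Emit:
drive_tool(increments=[0, -0.4, 2.3, -6.5, 6.9, -50, 1, 0, 0, 0, 0, 0, -50, 1, 0, 0, 0, 0, 0, -50, 1, 0, 0, 0, 0, 0, -15, 1, 0, 0, 0, 0, 0, 0, 1])

```text
t: 2.02
tool_pos: [611.7, 223.8, 168.2]
ee_rot: [-1.176, 1.254, -1.258]
wrist_force: [-0.2, -0.1, 0.5]
gripper_width: 1.004
```

```bash
python3 - <<'E'
from h import *
s=r.get_state();print(s['tool_pos'],R.from_rotvec(s['ee_rot']).as_matrix().round(3))
E
```

```text
[611.71656274 223.77159418 168.18976247] [[-0.065  0.003  0.998]
 [-0.998 -0.    -0.065]
 [-0.    -1.     0.003]]
```

Emit:
drive_tool(increments=[0, 0, 0.7, -5.2, 5.4, -4, 1, 0, 0, 0, 0, 0, 0, 1, 0, 0, 0, 0, 0, 0, 1])

```text
t: 2.4
tool_pos: [607.9, 230.4, 168.6]
ee_rot: [-1.176, 1.241, -1.25]
wrist_force: [-0.3, 0.7, -0.3]
gripper_width: 0.998
```

Emit:
drive_tool(increments=[0, 0, 0, -1.2, -1.2, -8.5, 1, 0, 0, 0, 0, 0, 0, 1, 0, 0, 0, 0, 0, 0, 1])

```text
t: 2.78
tool_pos: [606.9, 229.1, 160.3]
ee_rot: [-1.175, 1.24, -1.25]
wrist_force: [-0.4, 0.5, -0.5]
gripper_width: 0.998
```

Now close on the bar.

Emit:
drive_tool(increments=[0, 0, 0, 0, 0, 0, 0, 0, 0, 0, 0, 0, 0, 0, 0, 0, 0, 0, 0, 0, 0, 0, 0, 0, 0, 0, 0, 0, 0, 0, 0, 0, 0, 0, 0], squeeze=70)

```text
t: 3.4
tool_pos: [606.9, 229.1, 160.5]
ee_rot: [-1.175, 1.24, -1.25]
wrist_force: [0.1, -0.5, -0.6]
gripper_width: 0.16
```

```bash
python3 - <<'E'
from h import *
s=r.get_state();print(s['tool_pos'],s['gripper_width'],s['wrist_force'],s['torque'],R.from_rotvec(s['ee_rot']).as_matrix().round(3))
E
```

```text
[606.93557174 229.05044014 160.52780051] 0.15984474585818825 [ 0.10039354 -0.5124486  -0.60801935] [-0.02516978  0.10175171 -0.00114366] [[-0.051  0.01   0.999]
 [-0.999  0.002 -0.051]
 [-0.003 -1.     0.01 ]]
```

Emit:
drive_tool(increments=[0, 0, 8, 0, 0, 0, 0, 0, 0, 8, 0, 0, 0, 0, 0, 0, 8, 0, 0, 0, 0, 0, 0, 8, 0, 0, 0, 0, 0, 0, 0, 0, 0, 0, 0])

```text
t: 4.03
tool_pos: [606.7, 229.4, 160.5]
ee_rot: [-1.402, 0.813, -0.817]
wrist_force: [-0.5, -2.6, 0.9]
gripper_width: 0.161
```

```bash
cat > st.py <<'E'
from h import *
s=r.get_state();M=R.from_rotvec(s['ee_rot']).as_matrix()
print(s['tool_pos'].round(1),round(s['gripper_width'],3),s['wrist_force'].round(1),s['torque'].round(2),'head',np.degrees(np.arctan2(M[1,2],M[0,2])).round(2),'y',M[:,1].round(3),'q6',s['qpos'].round(2))
E
python3 st.py
```

```text
[606.7 229.4 160.5] 0.161 [-0.5 -2.6  0.9] [-0.5   0.13  0.06] head 29.94 y [ 0.007  0.008 -1.   ] q6 [ 0.29  0.62  1.46  0.01  1.05 -0.24]
```

Emit:
drive_tool(increments=[0, 0, 8.3, 0, 0, 0, 0, 0, 0, 8.3, 0, 0, 0, 0, 0, 0, 8.3, 0, 0, 0, 0, 0, 0, 8.3, 0, 0, 0, 0, 0, 0, 0, 0, 0, 0, 0])

```text
t: 4.65
tool_pos: [606.0, 229.6, 160.5]
ee_rot: [-1.53, 0.37, -0.366]
wrist_force: [0.6, 0.8, 0.6]
gripper_width: 0.156
```

```bash
python3 st.py
```

```text
[606.  229.6 160.5] 0.156 [0.6 0.8 0.6] [-0.12 -0.21  0.02] head 63.04 y [-0.    0.01 -1.  ] q6 [ 0.29  0.62  1.46  0.01  1.05 -0.82]
```

Emit:
drive_tool(increments=[0, 0, 0, 0, 0, 5, 0, 0, 0, 0, 0, 0, 7, 0, 0, 0, 0, 0, 0, 0, 0])

```text
t: 5.03
tool_pos: [605.8, 229.6, 172.6]
ee_rot: [-1.529, 0.378, -0.373]
wrist_force: [0.4, 0.3, -2.3]
gripper_width: 0.154
```

```bash
python3 st.py
```

```text
[605.8 229.6 172.6] 0.154 [ 0.4  0.3 -2.3] [-0.03  0.02 -0.02] head 62.51 y [-0.001  0.01  -1.   ] q6 [ 0.29  0.61  1.45  0.01  1.08 -0.81]
```

Emit:
drive_tool(increments=[0, 0, 0.3, 0, 0, 25, 0, 0, 0, 0, 0, 0, 25, 0, 0, 0, 0, 0, 0, 25, 0, 0, 0, 0, 0, 0, 25, 0, 0, 0, 0, 0, 0, 25, 0])

```text
t: 5.65
tool_pos: [604.7, 229.1, 298.4]
ee_rot: [-1.531, 0.381, -0.37]
wrist_force: [-0.4, -0.1, -3.6]
gripper_width: 0.158
```

```bash
python3 - <<'E'
from h import *
save('scene','s1')
a=np.load('pics/s1.npy')[160:290,200:390,::-1];cv2.imwrite('pics/s1c.png',cv2.resize(a,None,fx=3,fy=3))
import st
E
```

```text
[605.7 229.3 302.2] 0.159 [1.1 0.4 0.6] [ 0.03 -0.03  0.01] head 62.51 y [-0.    0.01 -1.  ] q6 [ 0.29  0.49  1.32  0.01  1.33 -0.81]
```

View pics/s1c.png

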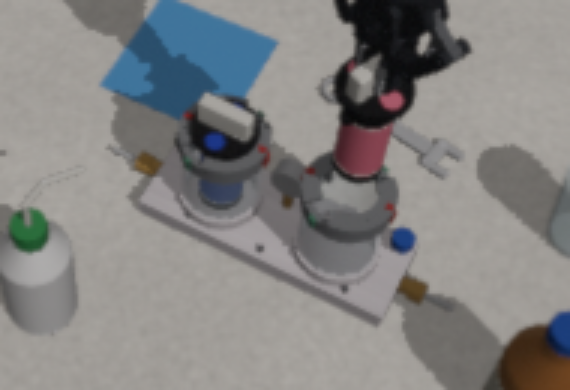

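The scene crop shows the pink filter out and above its housing at (365,130), hanging upright. The blue one is still locked. Next I carry it to the mat.

Emit:
drive_tool(increments=[0, 0, 0, -25, -30, 0, 0, 0, 0, 0, -32, -38, 0, 0, 0, 0, 0, -32, -38, 0, 0, 0, 0, 0, -32, -38, 0, 0, 0, 0, 0, -25, -30, 0, 0])

```text
t: 6.32
tool_pos: [454.9, 52.4, 299.3]
ee_rot: [-1.528, 0.379, -0.374]
wrist_force: [1.1, -0.8, -2.9]
gripper_width: 0.16
```

Emit:
drive_tool(increments=[0, 0, 0, -5, -8, -25, 0, 0, 0, 0, 0, 0, -40, 0, 0, 0, 0, 0, 0, -40, 0, 0, 0, 0, 0, 0, -30, 0, 0, 0, 0, 0, 0, 0, 0])

```text
t: 6.95
tool_pos: [446.7, 42.2, 160.2]
ee_rot: [-1.527, 0.383, -0.381]
wrist_force: [0.4, -0.3, -3.4]
gripper_width: 0.16
```

```bash
python3 st.py
```

```text
[446.7  42.2 160.2] 0.16 [ 0.4 -0.3 -3.4] [-0.02 -0.07 -0.01] head 62.03 y [ 0.001  0.01  -1.   ] q6 [-0.01  0.3   1.99  0.01  0.85 -1.11]
```

Emit:
drive_tool(increments=[0.6, 0, 0, 0, 0, -12, 0, 0, 0, 0, 0, 0, -8, 0, 0, 0, 0, 0, 0, -3, 0, 0, 0, 0, 0, 0, -2, 0, 0, 0, 0, 0, 0, 0, 0])

```text
t: 7.58
tool_pos: [448.4, 42.2, 136.4]
ee_rot: [-1.515, 0.381, -0.382]
wrist_force: [0.2, 0.5, -4.3]
gripper_width: 0.157
```

```bash
python3 st.py
```

```text
[448.4  42.2 136.4] 0.157 [ 0.2  0.5 -4.3] [ 0.01  0.01 -0.01] head 62.01 y [ 0.006  0.021 -1.   ] q6 [-0.02  0.35  2.01  0.03  0.78 -1.12]
```

Emit:
drive_tool(increments=[-0.7, 0.3, 0, 0, 0, 0, 0, 0, 0, 0, 0, 0, -2, 0, 0, 0, 0, 0, 0, -1.5, 0, 0, 0, 0, 0, 0, 0, 0])

```text
t: 8.07
tool_pos: [449.6, 42.4, 134.7]
ee_rot: [-1.528, 0.381, -0.384]
wrist_force: [-0.4, 0.7, -3.5]
gripper_width: 0.157
```

```bash
python3 st.py
```

```text
[449.6  42.4 134.7] 0.157 [-0.4  0.7 -3.5] [-0.01 -0.01  0.01] head 62.02 y [ 0.004  0.008 -1.   ] q6 [-0.01  0.35  2.01  0.01  0.78 -1.1 ]
```

Emit:
drive_tool(increments=[0, 0, 0, 0, 0, -1.5, 0, 0, 0, 0, 0, 0, 0, 0])

```text
t: 8.32
tool_pos: [450.7, 42.5, 134.6]
ee_rot: [-1.528, 0.379, -0.386]
wrist_force: [-0.8, 0.7, -2.4]
gripper_width: 0.164
```

```bash
python3 st.py
```

```text
[450.7  42.5 134.6] 0.164 [-0.8  0.7 -2.4] [ 0.02  0.21 -0.01] head 62.03 y [ 0.006  0.008 -1.   ] q6 [-0.01  0.35  2.    0.01  0.78 -1.1 ]
```

Emit:
drive_tool(increments=[0, 0.4, 0, -1, 0, -1.5, 0, 0, 0, 0, 0, 0, 0, 0])

```text
t: 8.57
tool_pos: [451.6, 42.5, 134.6]
ee_rot: [-1.528, 0.381, -0.384]
wrist_force: [-0.1, 0.0, -2.6]
gripper_width: 0.161
```

```bash
python3 st.py
```

```text
[451.6  42.5 134.6] 0.161 [-0.1  0.  -2.6] [-0.09  0.1   0.  ] head 62.03 y [ 0.004  0.008 -1.   ] q6 [-0.01  0.35  2.    0.01  0.78 -1.1 ]
```

Emit:
drive_tool(increments=[0, 0, 0, -2, 0, -3, 0, 0, 0, 0, 0, 0, 0, 0])

```text
t: 8.82
tool_pos: [453.0, 42.5, 134.7]
ee_rot: [-1.526, 0.374, -0.391]
wrist_force: [-0.4, -0.4, -4.1]
gripper_width: 0.161
```

```bash
python3 st.py
```

```text
[453.   42.5 134.7] 0.161 [-0.4 -0.4 -4.1] [-0.05 -0.02 -0.06] head 62.03 y [ 0.013  0.008 -1.   ] q6 [-0.01  0.35  2.    0.01  0.77 -1.1 ]
```

```bash
python3 - <<'E'
from h import *
s=r.get_state();print(s['joint_torque'].round(2),s['qpos'].round(4),s['joint_velocities'].round(4))
save('scene','s2')
a=np.load('pics/s2.npy')[20:270,200:500,::-1];cv2.imwrite('pics/s2c.png',cv2.resize(a,None,fx=2,fy=2))
import st
E
```

```text
[-2.000e-02 -4.551e+01 -2.344e+01  4.000e-02 -1.200e-01 -0.000e+00] [-0.0132  0.3531  2.0032  0.0113  0.7723 -1.1038] [-0.0004 -0.0097 -0.0187  0.0006 -0.0094 -0.001 ]
[453.1  42.5 134.6] 0.159 [ 1.  -0.2 -1.2] [ 0.01 -0.03  0.02] head 62.04 y [ 0.013  0.008 -1.   ] q6 [-0.01  0.35  2.    0.01  0.77 -1.1 ]
```

View pics/s2c.png

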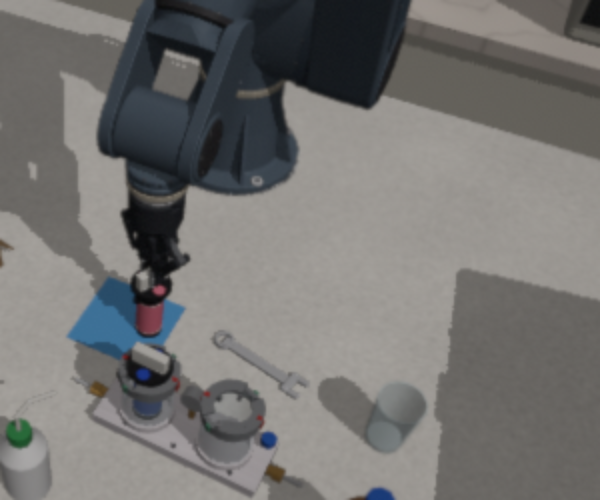

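The scene crop shows the filter on the near-right part of the mat, foot at about (150,333), with nothing else touched. I'll check the foot height by ray.

```bash
python3 - <<'E'
from h import *
a=np.load('pics/s2.npy').astype(int)
m=(((a[:,:,0]-a[:,:,1])>30)&((a[:,:,0]-a[:,:,2])>5)).astype(np.uint8)
rc,ar,ce=comp(m,(262,168,290,192));b=cv2.boxPoints(rc);print(rc,ar,ce)
ys,xs=np.nonzero(m[168:192,262:290]);ys+=168;xs+=262
print(ys.max(),xs[ys==ys.max()])
o,d=ray('scene',[[xs[ys>=ys.max()-1].mean(),ys.max()+.5]]);d=d[0]/np.linalg.norm(d[0])
# near-bottom rim point: axis + 21mm toward camera, horizontally
ax=np.array([453,42.5]);h=o[:2]-ax;h/=np.linalg.norm(h);p=ax+21*h
t=((p-o[:2])@d[:2])/(d[:2]@d[:2]);print(o+t*d,p)
E
```

```text
((274.5, 179.0), (14.0, 11.0), 90.0) 158 [274.39874 178.8671 ]
186 [273 274 275 276]
[471.64876637  52.37571183   9.64435721] [472.41344774  50.50737454]
```

Emit:
drive_tool(increments=[0, -0.6, 0, 0, 0, -4, 0])

```text
t: 9.0
tool_pos: [455.9, 42.3, 133.7]
ee_rot: [-1.522, 0.36, -0.404]
wrist_force: [-3.5, -4.7, 44.1]
gripper_width: 0.157
```

```bash
python3 st.py
```

```text
[455.9  42.3 133.7] 0.157 [-3.5 -4.7 44.1] [-1.21  1.54 -0.07] head 62.07 y [ 0.031  0.007 -1.   ] q6 [-0.01  0.35  2.01  0.01  0.75 -1.1 ]
```

Emit:
drive_tool(increments=[0, 1.2, 0, -3, 0, 0.5, 0, 0, 0, 0, 0, 0, 0, 0])

```text
t: 9.25
tool_pos: [452.9, 42.2, 134.3]
ee_rot: [-1.527, 0.375, -0.389]
wrist_force: [0.8, 0.4, -3.5]
gripper_width: 0.158
```

```bash
python3 st.py
```

```text
[452.9  42.2 134.3] 0.158 [ 0.8  0.4 -3.5] [ 0.01  0.03 -0.01] head 62.05 y [ 0.01   0.007 -1.   ] q6 [-0.01  0.35  2.    0.01  0.77 -1.1 ]
```

Emit:
drive_tool(increments=[0, 0.5, 0, 0, 0, -1, 0, 0, 0, 0, 0, 0, 0, 0.3, 0, 0, 0, 0, 0, 0, 0.4])

```text
t: 9.62
tool_pos: [453.7, 42.3, 133.5]
ee_rot: [-1.529, 0.381, -0.383]
wrist_force: [1.0, -0.1, 0.3]
gripper_width: 0.399
```

```bash
python3 st.py
```

```text
[453.7  42.3 133.5] 0.399 [ 1.  -0.1  0.3] [ 0.01  0.04 -0.01] head 62.05 y [ 0.003  0.007 -1.   ] q6 [-0.01  0.36  2.    0.01  0.78 -1.1 ]
```

Emit:
drive_tool(increments=[0, 0, 0, 0, 0, 30, 0.6, 0, 0, 0, 0, 0, 50, 1, 0, 0, 0, 0, 0, 50, 1, 0, 0, -8, 0, -20, 20, 1, 0, 0, -10, 0, -30, 0, 1])

```text
t: 10.25
tool_pos: [452.0, -7.7, 286.4]
ee_rot: [-1.469, 0.631, -0.629]
wrist_force: [0.6, -0.1, -0.4]
gripper_width: 1.002
```

Emit:
drive_tool(increments=[0, 0, -10, 0, -35, 0, 1, 0, 0, -10, 0, -35, 0, 1, 0, 0, -10, 0, -35, 0, 1, 0, 0, -10, 0, -20, 0, 1, 0, 0, 0, 0, 0, 0, 1])

```text
t: 10.88
tool_pos: [451.0, -137.6, 285.1]
ee_rot: [-1.22, 1.177, -1.178]
wrist_force: [-0.1, -0.1, 0.4]
gripper_width: 0.997
```

```bash
python3 -c "
from h import *
import st
save('top','t2');a=np.load('pics/t2.npy')[130:330,130:480,::-1];cv2.imwrite('pics/t2c.png',cv2.resize(a,None,fx=2.2,fy=2.2,interpolation=cv2.INTER_CUBIC))"
```

```text
[ 451.  -137.6  285.1] 0.997 [-0.1 -0.1  0.4] [ 0.03 -0.07 -0.03] head 2.32 y [ 0.006  0.005 -1.   ] q6 [-0.4   0.17  1.81  0.01  1.16 -0.44]
```

View pics/t2c.png

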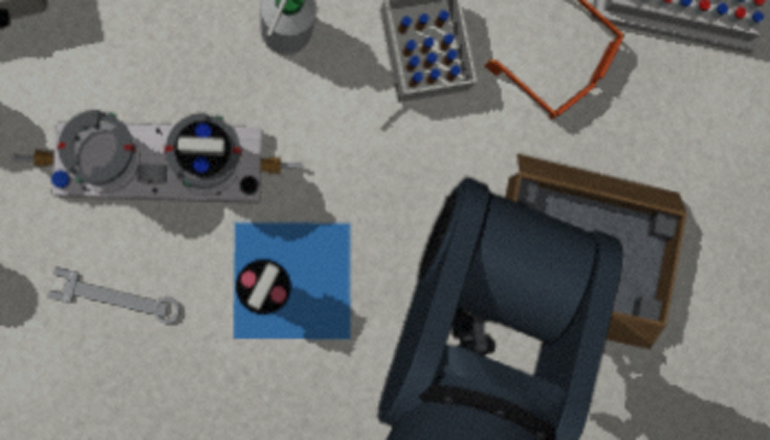

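The top crop shows the pink filter upright on the mat, bar at (263,287), the blue one locked, and the carton half hidden by the arm. I'll measure the filter and start turning the tool.

```bash
python3 - <<'E'
from h import *
A=np.load('pics/t2.npy').astype(int)
u0,v0=130+263/2.2,130+287/2.2;x0,y0=int(u0),int(v0)
rc,ar,ce=comp((A.min(2)>95).astype(np.uint8),(x0-9,y0-12,x0+10,y0+13));print('bar',rc,ar,onz('top',[ce],135).round(1))
P=[]
for ex,ey in((249,279),(278,294)):
    x,y=int(130+ex/2.2),int(130+ey/2.2)
    rc,ar,ce=comp(((A[:,:,0]-A[:,:,1])>40).astype(np.uint8),(x-5,y-5,x+6,y+6));P.append(onz('top',[ce],107)[0]);print(ar,P[-1].round(1))
print(np.mean(P,0).round(1))
E
```

```text
bar ((249.30001831054688, 259.4000244140625), (5.366562843322754, 20.124608993530273), 26.56505012512207) 116 [[451.1  42.8 135. ]]
39 [460.1  58.6 107. ]
29 [442.4  25.8 107. ]
[451.3  42.2 107. ]
```

Emit:
drive_tool(increments=[9, 0, -2.3, 0, 0, 0, 1, 9, 0, 0, 0, 0, 0, 1, 9, 0, 0, 0, 0, 0, 1, 9, 0, 0, 0, 0, 0, 1, 9, 0, 0, 0, 0, 0, 1])

```text
t: 11.55
tool_pos: [452.1, -131.0, 286.8]
ee_rot: [-0.591, 1.456, -0.587]
wrist_force: [-0.6, 1.2, -0.4]
gripper_width: 0.997
```

```bash
python3 st.py
```

```text
[ 452.1 -131.   286.8] 0.997 [-0.6  1.2 -0.4] [-0.34 -0.01 -0.05] head 0.8 y [ 0.01   0.727 -0.686] q6 [-0.69  0.39  1.71  0.61  1.62 -0.87]
```

Emit:
drive_tool(increments=[9, 0, 0, 0, 0, 0, 1, 9, 0, 0, 0, 0, 0, 1, 9, 0, 0, 0, 0, 0, 1, 2, 0, 0, 0, 0, 0, 1, 0, 0, 0, 0, 0, 0, 1])

```text
t: 12.18
tool_pos: [452.8, -127.7, 286.0]
ee_rot: [-0.183, 1.518, -0.182]
wrist_force: [-0.2, 0.2, -0.5]
gripper_width: 1.0
```

```bash
python3 st.py
```

```text
[ 452.8 -127.7  286. ] 1.0 [-0.2  0.2 -0.5] [-0.44 -0.04  0.  ] head 0.32 y [ 0.005  0.973 -0.232] q6 [-0.76  0.6   1.69  0.86  1.93 -0.99]
```

Emit:
drive_tool(increments=[-9.6, 0, -0.3, 0, 30, -20, 1, 0, 0, 0, 0, 35, -40, 1, 0, 0, 0, 0, 35, -40, 1, 0, 0, 0, 0, 0, -45, 1, 0, 0, 0, 0, 0, 0, 1])

```text
t: 12.8
tool_pos: [454.2, -24.1, 141.2]
ee_rot: [-0.336, 1.484, -0.329]
wrist_force: [1.1, -0.7, 0.6]
gripper_width: 0.998
```

```bash
python3 st.py
```

```text
[454.2 -24.1 141.2] 0.998 [ 1.1 -0.7  0.6] [-0.43  0.01  0.01] head 0.96 y [ 0.009  0.91  -0.414] q6 [-0.59  0.69  1.88  0.87  1.49 -1.17]
```

Emit:
drive_tool(increments=[0, 0, -0.8, -2, 0, -30, 1, 0, 0, 0, 0, 0, -30, 1, 0, 0, 0, 0, 0, -25, 1, 0, 0, 0, 0, 0, -4, 1, 0, 0, 0, 0, 0, 0, 1])

```text
t: 13.42
tool_pos: [457.3, -27.1, 59.6]
ee_rot: [-0.333, 1.468, -0.35]
wrist_force: [-0.3, 0.1, 0.2]
gripper_width: 0.998
```

```bash
python3 - <<'E'
import st
from h import *
save('scene','s3')
a=np.load('pics/s3.npy')[40:260,120:380,::-1];cv2.imwrite('pics/s3c.png',cv2.resize(a,None,fx=2.5,fy=2.5,interpolation=cv2.INTER_CUBIC))
E
```

```text
[457.3 -27.1  59.6] 0.998 [-0.3  0.1  0.2] [-0.48 -0.02  0.01] head 0.32 y [ 0.027  0.905 -0.425] q6 [-0.59  0.86  1.86  0.89  1.38 -1.29]
```

View pics/s3c.png

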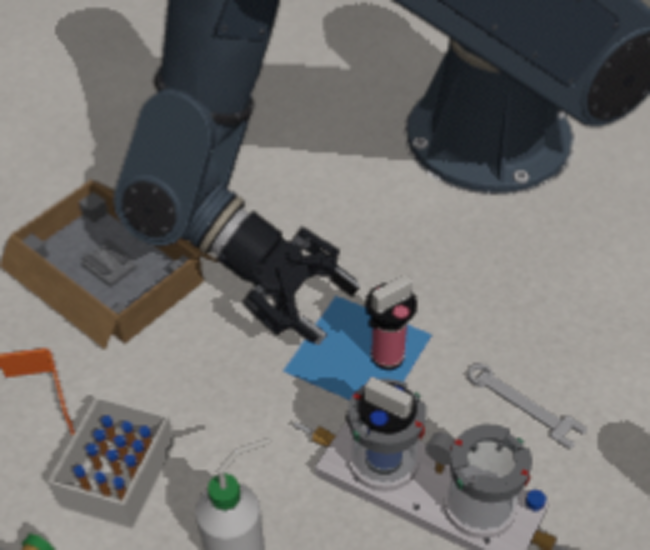

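Scene crop: the filter stands at (390,335), the open fingers face it from behind and left at (300,300), and the wrist is clear of the carton.

Emit:
drive_tool(increments=[0, 0, 1, -4, 6, -7, 1, 0, 0, 0.5, -2, 15, -2, 1, 0, 0, 0, 0, 0, 0, 1])

```text
t: 13.85
tool_pos: [451.3, -4.8, 51.8]
ee_rot: [-0.354, 1.46, -0.329]
wrist_force: [0.4, -1.2, 0.3]
gripper_width: 0.996
```

```bash
python3 st.py
```

```text
[451.3  -4.8  51.8] 0.996 [ 0.4 -1.2  0.3] [-0.45 -0.02 -0.01] head 1.95 y [ 0.002  0.905 -0.426] q6 [-0.55  0.86  1.88  0.91  1.36 -1.31]
```

Emit:
drive_tool(increments=[0, 0, 0, 0, 12, 0, 1, 0, 0, 0, 0, 12, 0, 1, 0, 0, 0, 0, 10, 0, 1, 0, 0, 0, 0, 0, 0, 1])

```text
t: 14.35
tool_pos: [451.2, 32.2, 51.9]
ee_rot: [-0.354, 1.46, -0.328]
wrist_force: [-0.6, -0.2, 0.3]
gripper_width: 1.003
```

```bash
python3 st.py
```

```text
[451.2  32.2  51.9] 1.003 [-0.6 -0.2  0.3] [-0.41  0.01  0.01] head 1.99 y [ 0.002  0.905 -0.426] q6 [-0.49  0.85  1.92  0.97  1.32 -1.32]
```

Emit:
drive_tool(increments=[0, 0, 0, 0, -1, 0, 0.7, 0, 0, 0, 0, 0, 0, 0.6, 0, 0, 0, 0, 0, 0, 0, 0, 0, 0, 0, 0, 0, 0, 0, 0, 0, 0, 0, 0, 0], squeeze=60)

```text
t: 14.98
tool_pos: [451.1, 30.3, 52.4]
ee_rot: [-0.353, 1.46, -0.327]
wrist_force: [-0.0, -0.1, 1.6]
gripper_width: 0.475
```

```bash
python3 st.py; python3 -c "
from h import *
print(R.from_rotvec(r.get_state()['ee_rot']).as_matrix().round(3))"
```

```text
[451.1  30.3  52.4] 0.475 [-0.  -0.1  1.6] [-0.36  0.17  0.05] head 1.96 y [ 0.002  0.905 -0.425] q6 [-0.49  0.85  1.92  0.97  1.33 -1.32]
[[ 0.084  0.002  0.996]
 [-0.424  0.905  0.034]
 [-0.902 -0.425  0.077]]
```

Emit:
drive_tool(increments=[0, 0, 0, 0, 0, 15, 0, 0, 0, 0, 0, 0, 30, 0, 0, 0, 0, 0, 0, 40, 0, 0, 0, 0, 0, 0, 40, 0, 0, 0, 0, 0, 0, 30, 0])

```text
t: 15.6
tool_pos: [450.0, 30.5, 212.4]
ee_rot: [-0.356, 1.463, -0.329]
wrist_force: [0.2, -0.1, -3.4]
gripper_width: 0.472
```

```bash
python3 - <<'E'
import st
from h import *
b=save('scene','s4')[90:260,170:390,::-1]
c=np.load('pics/top0.npy')[195:295,345:450,::-1]
c=cv2.resize(c,None,fx=4,fy=4,interpolation=cv2.INTER_CUBIC);c=cv2.convertScaleAbs(c,alpha=1.8)
b=cv2.resize(b,(380,294),interpolation=cv2.INTER_CUBIC);b=cv2.copyMakeBorder(b,0,106,0,0,0)
cv2.imwrite('pics/mix.png',np.hstack([c,b]));print(c.shape)
E
```

```text
[450.   30.5 212.4] 0.472 [ 0.2 -0.1 -3.4] [-0.95 -0.02  0.02] head 1.95 y [ 0.001  0.904 -0.428] q6 [-0.49  0.52  1.94  0.92  1.51 -1.06]
(400, 420, 3)
```

View pics/mix.png

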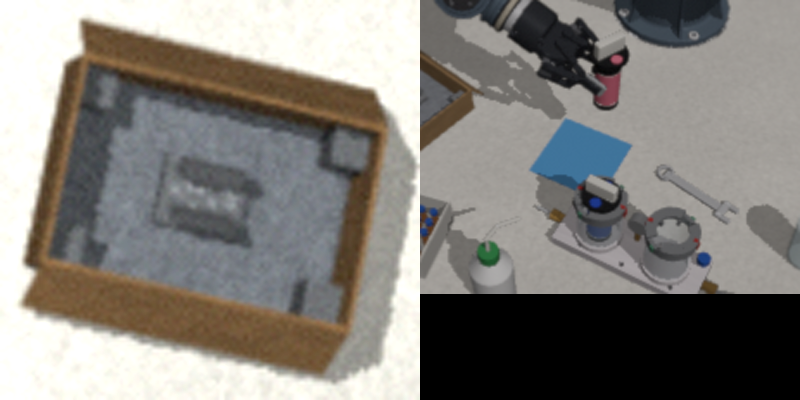

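The left half shows rim corners of the carton at about (85,60), (385,128), (348,328) and (42,262), with the cradle centred near (208,198). The right half shows the filter held upright by the barrel at (607,85).

```bash
python3 - <<'E'
from h import *
def q(p):return np.array(p,float)/4+[345,195]-.375
c=onz('top',q([[85,60],[385,128],[348,328],[42,262]]),52)[:,:2];print(c.round(1).tolist(),'ctr',c.mean(0).round(1))
for i,j in((0,1),(3,2),(0,3),(1,2)):v=c[j]-c[i];print(np.linalg.norm(v).round(1),np.degrees(np.arctan2(v[1],v[0])).round(1))
print(onz('top',q([[208,198]]),30).round(1),onz('top',q([[208,198]]),35).round(1))
a=np.load('pics/scene0.npy');
b=cv2.convertScaleAbs(cv2.resize(a[105:180,112:212,::-1],None,fx=6,fy=6,interpolation=cv2.INTER_CUBIC),alpha=1.6);cv2.imwrite('pics/sc.png',b)
E
```

```text
[[577.5, -264.1], [528.7, -468.8], [397.5, -435.4], [446.9, -230.2]] ctr [ 487.6 -349.6]
210.4 -103.4
211.1 -103.6
134.9 165.5
135.4 165.7
[[ 486.7 -349.7   30. ]] [[ 486.4 -348.2   35. ]]
```

View pics/sc.png

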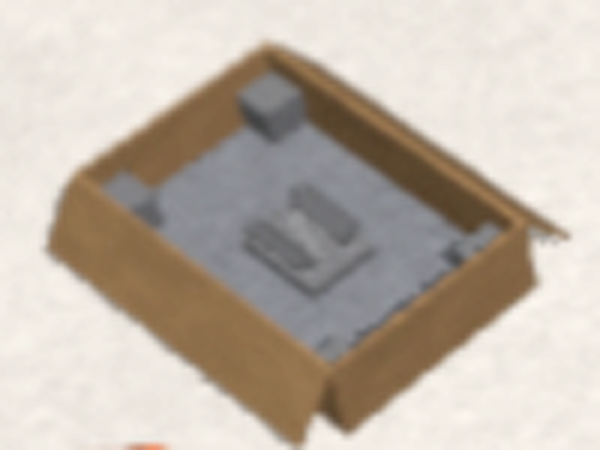

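Both views agree: carton centre about (487, -349.5), length heading 76.5°. Now I carry the filter over.

Emit:
drive_tool(increments=[0, 0.9, -3.1, 6, -20, 4, 0, 0, 0.9, -3.1, 8, -35, 4, 0, 0, 0.9, -3.1, 8, -40, 4, 0, 0, 0.9, -3.1, 8, -40, 0, 0, 0, 0.9, -3.1, 8, -35, 0, 0])

```text
t: 16.27
tool_pos: [488.1, -142.4, 229.4]
ee_rot: [-0.173, 1.589, -0.545]
wrist_force: [0.3, -0.1, -2.3]
gripper_width: 0.469
```

Emit:
drive_tool(increments=[-8.75, 2.1, 0, 0, -35, 0, 0, -8.75, 2.1, 0, 0, -35, 0, 0, -8.75, 2.1, 0, 0, -35, 0, 0, -8.75, 2.1, 0, 0, -35, 0, 0, -8.75, 2.1, 0, 0, -30, 0, 0])

```text
t: 16.9
tool_pos: [485.6, -319.3, 228.3]
ee_rot: [-0.828, 1.483, -1.167]
wrist_force: [-0.2, 1.7, -3.6]
gripper_width: 0.477
```

```bash
cat >> st.py <<'E'
print(M.round(3).tolist())
zt=np.array([.972,-.233,0]);u=np.array([.233,.972,0]);a=np.radians(25.1)
y=-np.sin(a)*u-np.cos(a)*np.array([0,0,1]);T=np.c_[np.cross(y,zt),y,zt]
print('to go rot',np.degrees(R.from_matrix(T@M.T).as_rotvec()).round(1),'pos',(np.array([488.5,-343.3,58])-s['tool_pos']).round(1))
E
python3 st.py
```

```text
[ 485.6 -319.3  228.3] 0.477 [-0.2  1.7 -3.6] [-0.3   0.14 -0.01] head -14.14 y [ 0.074  0.291 -0.954] q6 [-0.77  0.49  1.53  0.28  1.29 -0.63]
[[-0.233, 0.074, 0.97], [-0.925, 0.291, -0.244], [-0.301, -0.954, 0.001]]
to go rot [-41.3  10.2   0.6] pos [   2.9  -24.  -170.3]
```

Emit:
drive_tool(increments=[-8.3, 2, 0.1, 1, -5, -10, 0, -8.3, 2, 0.1, 1, -5, -10, 0, -8.3, 2, 0.1, 1, -5, -10, 0, -8.3, 2, 0.1, 0, -5, -10, 0, -7.5, 1.8, 0.1, 0, -4, 0, 0])

```text
t: 17.52
tool_pos: [487.1, -344.4, 188.4]
ee_rot: [-1.452, 1.171, -1.697]
wrist_force: [-0.7, -0.1, -4.1]
gripper_width: 0.469
```

```bash
python3 st.py; python3 -c "
from h import *
save('scene','s5');a=np.load('pics/s5.npy')[50:200,60:260,::-1];b=save('top','t5')[170:320,320:480,::-1]
a=cv2.resize(a,(400,300),interpolation=cv2.INTER_CUBIC);b=cv2.resize(b,(320,300),interpolation=cv2.INTER_CUBIC)
cv2.imwrite('pics/s5c.png',cv2.convertScaleAbs(np.hstack([a,b]),alpha=1.5))"
```

```text
[ 487.1 -344.4  188.4] 0.469 [-0.7 -0.1 -4.1] [ 0.41 -0.1   0.01] head -13.45 y [-0.094 -0.423 -0.901] q6 [-0.53  0.48  1.7  -0.56  0.9   0.05]
[[-0.213, -0.094, 0.973], [-0.876, -0.423, -0.233], [0.433, -0.901, 0.008]]
to go rot [ 0.7  0.3 -0. ] pos [   1.4    1.1 -130.4]
```

View pics/s5c.png

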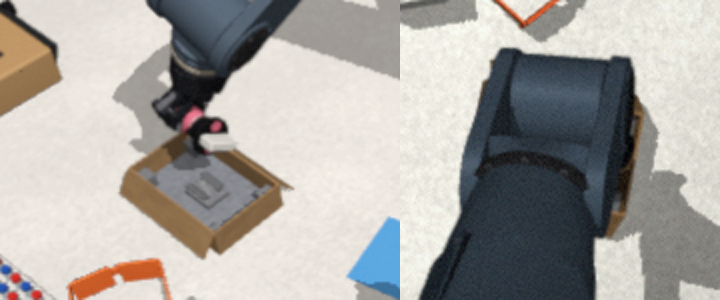

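The scene crop shows the filter held level over the carton, cap and bar toward +y at (215,138), and the cradle just below. A quick numeric level check before lowering:

```bash
python3 - <<'E'
from h import *
a=np.load('pics/s5.npy').astype(int)
rc,ar,ce=comp((a.min(2)>110).astype(np.uint8),(158,113,180,130));print(rc,ar,ce)
o,d=ray('scene',[ce]);d=d[0];u=np.array([.233,.972,0]);n=np.array([.972,-.233,0])
M=np.array([485.6,-350.6,176.4])
for k in(0,7):
    t=((M+k*n-o)@n)/(d@n);p=o+t*d;print('along',(p-M)@u,'height',p[2]-M[2])
t=((M+80*u-o)@u)/(d@u);p=o+t*d;print('at u=80: across',(p-M)@n,'height',p[2]-M[2])
E
```

```text
((170.0, 118.5), (11.0, 18.0), 90.0) 164 [171.27438 119.43293]
along 83.22700272901037 height 3.8106859083435154
along 93.67102353970631 height 15.333509889167061
at u=80: across -2.210520093418418 height 0.16853335542199943
```

Emit:
drive_tool(increments=[0.7, 0.3, 0, 1, 1, -20, 0, 0, 0, 0, 0, 0, -30, 0, 0, 0, 0, 0, 0, -30, 0, 0, 0, 0, 0, 0, -20, 0, 0, 0, 0, 0, 0, 0, 0])

```text
t: 18.25
tool_pos: [486.5, -342.8, 81.7]
ee_rot: [-1.438, 1.199, -1.673]
wrist_force: [-0.9, -0.1, -2.8]
gripper_width: 0.472
```

```bash
python3 st.py
```

```text
[ 486.5 -342.8   81.7] 0.472 [-0.9 -0.1 -2.8] [ 0.33 -0.13 -0.03] head -13.75 y [-0.101 -0.395 -0.913] q6 [-0.53  0.64  1.73 -0.62  0.74  0.17]
[[-0.215, -0.101, 0.971], [-0.887, -0.395, -0.238], [0.408, -0.913, -0.005]]
to go rot [-1.  -0.   0.3] pos [  2.   -0.5 -23.7]
```

Emit:
drive_tool(increments=[-1, 0, 0.3, 2, -0.5, -9, 0, 0, 0, 0, 0, 0, -6, 0, 0, 0, 0, 0, 0, -4, 0, 0, 0, 0, 0, 0, 0, 0])

```text
t: 18.75
tool_pos: [489.5, -344.7, 64.6]
ee_rot: [-1.446, 1.182, -1.687]
wrist_force: [-0.2, -0.5, -3.9]
gripper_width: 0.471
```

```bash
python3 st.py
```

```text
[ 489.5 -344.7   64.6] 0.471 [-0.2 -0.5 -3.9] [ 0.4  -0.12 -0.03] head -13.55 y [-0.097 -0.412 -0.906] q6 [-0.53  0.68  1.74 -0.67  0.71  0.22]
[[-0.213, -0.097, 0.972], [-0.881, -0.412, -0.234], [0.423, -0.906, 0.003]]
to go rot [-0.   0.2  0.1] pos [-1.   1.4 -6.6]
```

Emit:
drive_tool(increments=[0, 0, 0, -1, 1, -4, 0, 0, 0, 0, 0, 0, 0, 0])

```text
t: 19.0
tool_pos: [488.8, -343.9, 61.1]
ee_rot: [-1.445, 1.181, -1.688]
wrist_force: [-0.7, 0.5, -3.7]
gripper_width: 0.467
```

```bash
python3 st.py
```

```text
[ 488.8 -343.9   61.1] 0.467 [-0.7  0.5 -3.7] [ 0.37 -0.07  0.04] head -13.55 y [-0.096 -0.412 -0.906] q6 [-0.53  0.68  1.74 -0.68  0.7   0.23]
[[-0.214, -0.096, 0.972], [-0.88, -0.412, -0.234], [0.423, -0.906, 0.004]]
to go rot [0.  0.2 0.1] pos [-0.3  0.6 -3.1]
```

Emit:
drive_tool(increments=[0, 0, 0, 0, 0, -2.5, 0, 0, 0, 0, 0, 0, 0, 0])

```text
t: 19.25
tool_pos: [488.9, -344.3, 60.6]
ee_rot: [-1.447, 1.18, -1.69]
wrist_force: [-2.2, 3.3, -0.4]
gripper_width: 0.47
```

```bash
python3 st.py
```

```text
[ 488.9 -344.3   60.6] 0.47 [-2.2  3.3 -0.4] [ 0.74  0.33 -0.05] head -13.55 y [-0.096 -0.414 -0.905] q6 [-0.53  0.68  1.74 -0.68  0.7   0.24]
[[-0.214, -0.096, 0.972], [-0.879, -0.414, -0.234], [0.425, -0.905, 0.004]]
to go rot [0.1 0.2 0.1] pos [-0.4  1.  -2.6]
```

Emit:
drive_tool(increments=[0, 0, 0, 0, 0, -3, 0])

```text
t: 19.38
tool_pos: [488.8, -344.9, 59.6]
ee_rot: [-1.449, 1.179, -1.692]
wrist_force: [-14.6, 4.7, 17.4]
gripper_width: 0.469
```

```bash
python3 st.py
```

```text
[ 488.8 -344.9   59.6] 0.469 [-14.6   4.7  17.4] [-0.52  2.49 -1.11] head -13.57 y [-0.097 -0.417 -0.904] q6 [-0.53  0.69  1.74 -0.69  0.7   0.24]
[[-0.214, -0.097, 0.972], [-0.878, -0.417, -0.235], [0.428, -0.904, 0.004]]
to go rot [0.3 0.2 0.1] pos [-0.3  1.6 -1.6]
```

One-sided contact with the V is pushing toward -x, so I shift a little that way and settle.

Emit:
drive_tool(increments=[0, 0, 0, -2.5, 0.6, 0.5, 0, 0, 0, 0, 0, 0, 0, 0])

```text
t: 19.62
tool_pos: [487.1, -344.6, 60.9]
ee_rot: [-1.448, 1.176, -1.694]
wrist_force: [-0.3, 0.5, -2.5]
gripper_width: 0.471
```

```bash
python3 st.py
```

```text
[ 487.1 -344.6   60.9] 0.471 [-0.3  0.5 -2.5] [ 0.35 -0.05  0.02] head -13.53 y [-0.095 -0.418 -0.904] q6 [-0.53  0.68  1.75 -0.69  0.7   0.24]
[[-0.214, -0.095, 0.972], [-0.878, -0.418, -0.234], [0.428, -0.904, 0.006]]
to go rot [0.3 0.3 0.1] pos [ 1.4  1.3 -2.9]
```

Emit:
drive_tool(increments=[0, 0, 0, 0, 0, -2.5, 0])

```text
t: 19.75
tool_pos: [488.2, -345.1, 59.3]
ee_rot: [-1.447, 1.173, -1.695]
wrist_force: [-2.5, 10.0, 28.5]
gripper_width: 0.472
```

```bash
python3 st.py
```

```text
[ 488.2 -345.1   59.3] 0.472 [-2.5 10.  28.5] [-0.48  0.87 -0.3 ] head -13.48 y [-0.092 -0.419 -0.903] q6 [-0.53  0.68  1.74 -0.69  0.69  0.25]
[[-0.214, -0.092, 0.972], [-0.878, -0.419, -0.233], [0.429, -0.903, 0.009]]
to go rot [0.4 0.4 0. ] pos [ 0.3  1.8 -1.3]
```

Seated: the force is now mainly vertical. Release.

Emit:
drive_tool(increments=[0, 0, 0, 0, 0, 0.5, 0, 0, 0, 0, 0, 0, 0, 0.52, 0, 0, 0, 0, 0, 0, 0.58, 0, 0, 0, 0, 0, 0, 0.66, 0, 0, 0, 0, 0, 0, 0.72])

```text
t: 20.38
tool_pos: [487.7, -345.0, 59.0]
ee_rot: [-1.448, 1.175, -1.695]
wrist_force: [-1.2, 0.2, 0.3]
gripper_width: 0.717
```

```bash
python3 st.py
```

```text
[ 487.7 -345.    59. ] 0.717 [-1.2  0.2  0.3] [ 0.19 -0.    0.  ] head -13.51 y [-0.094 -0.418 -0.903] q6 [-0.53  0.68  1.74 -0.69  0.69  0.25]
[[-0.214, -0.094, 0.972], [-0.878, -0.418, -0.234], [0.429, -0.903, 0.007]]
to go rot [0.4 0.3 0. ] pos [ 0.8  1.7 -1. ]
```

Emit:
drive_tool(increments=[0, 0, 0, 0, 0, 15, 0.72, 0, 0, 0, 0, 0, 30, 0.72, 0, 0, 0, 0, 0, 50, 0.72, 0, 0, 0, 0, 0, 50, 0.72, 0, 0, 0, 0, 30, 30, 0.72])

```text
t: 21.0
tool_pos: [486.4, -314.5, 241.1]
ee_rot: [-1.447, 1.178, -1.692]
wrist_force: [0.2, 0.5, -0.0]
gripper_width: 0.721
```

Emit:
drive_tool(increments=[0, 0, 0, 0, 50, 20, 0.72, 0, 0, 0, 0, 60, 0, 0.72, 0, 0, 0, 0, 60, 0, 0.72, 0, 0, 0, 0, 60, 0, 0.72, 0, 0, 0, 0, 40, 0, 0.72])

```text
t: 21.62
tool_pos: [485.5, -37.1, 270.7]
ee_rot: [-1.434, 1.173, -1.7]
wrist_force: [0.6, -0.9, -0.2]
gripper_width: 0.72
```

```bash
python3 st.py; python3 -c "
from h import *
a=save('scene','s6')[90:200,100:230,::-1];b=save('top','t6')[100:330,60:480,::-1]
a=cv2.resize(a,(355,300),interpolation=cv2.INTER_CUBIC);b2=cv2.resize(b[85:195,270:400],(355,300),interpolation=cv2.INTER_CUBIC)
b=cv2.copyMakeBorder(cv2.resize(b,(548,300)),0,0,0,162,0)
cv2.imwrite('pics/fin.png',cv2.convertScaleAbs(np.vstack([np.hstack([a,b2]),b]),alpha=1.5))"
```

```text
[485.5 -37.1 270.7] 0.72 [ 0.6 -0.9 -0.2] [ 0.17 -0.09 -0.02] head -13.64 y [-0.084 -0.416 -0.905] q6 [ 0.03  0.28  1.76 -0.45  1.24  0.46]
[[-0.221, -0.084, 0.972], [-0.878, -0.416, -0.236], [0.424, -0.905, 0.018]]
to go rot [0.2 1.  0.2] pos [   3.  -306.2 -212.7]
```

View pics/fin.png

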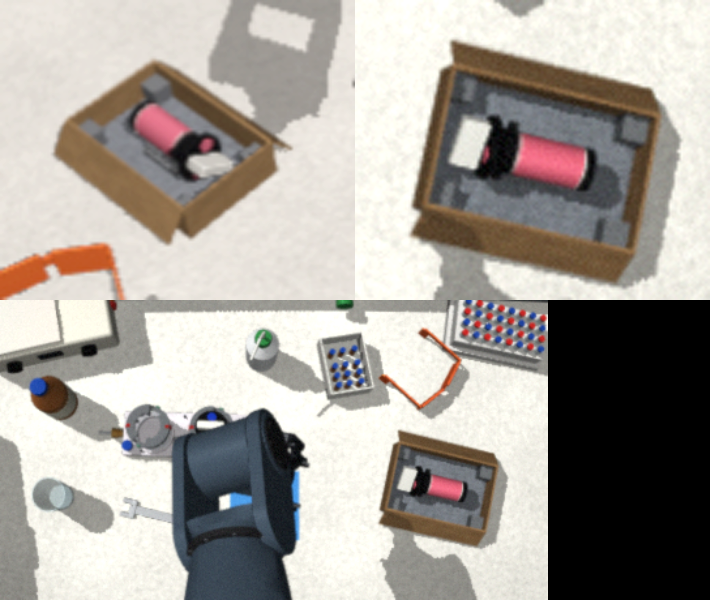

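The final view shows the filter lying along the carton, bar toward +y, barrel over the cradle, and the bystanders look unmoved. A numeric check follows.

```bash
python3 - <<'E'
from h import *
A=np.load('pics/t6.npy').astype(int)
m=((A[:,:,0]-A[:,:,1])>35).astype(np.uint8)
rc,ar,ce=comp(m,(381,225,425,260));b=onz('top',cv2.boxPoints(rc),52)[:,:2];print(rc,ar)
u=np.array([.233,.972]);n=np.array([.972,-.233]);C=np.array([487,-349.5])
print('along',((b-C)@u).round(1),'across',((b-C)@n).round(1))
foot=onz('top',[[330+(594-355)/2.73,185+170/2.73]],46)[0,:2];print('foot',(foot-C)@u,(foot-C)@n)
pc=onz('top',[ce],60)[0,:2];print('pink ctr',(pc-C)@u,(pc-C)@n)
w,ar,cw=comp((A.min(2)>100).astype(np.uint8),(362,225,383,250));wb=onz('top',[cw],50)[0,:2];print('bar',ar,(wb-C)@u,(wb-C)@n, 'axis heading',np.degrees(np.arctan2(*(wb-foot)[::-1])))
E
```

```text
((401.2524719238281, 243.67703247070312), (24.392688751220703, 15.059335708618164), 13.240518569946289) 360
along [ 27.9  26.  -40.4 -38.1] across [-18.5  21.   20.3 -19.5]
foot -53.610356348593236 1.5640994776401171
pink ctr -2.910989811907172 -0.336700614228626
bar 181 75.19302011305444 1.2894520689298397 axis heading 76.64204537946115
```

```bash
python3 -c "
from station import job
print(job.close_job())"
```

```text
the job is handed in; nothing more can be done
None
```

I did the whole task and handed the job in after about 22 s of robot time. The hand-in gave no verdict.

**What I did:** I gripped the pink filter by its bar, turned it about 66° anticlockwise past the click and lifted it straight out. I stood it upright on the mat, let go and took it again by the barrel. Then I laid it in the cradle with the bar toward +y, let go and moved the arm clear.

**Last checks, from the top camera:**
- **Along the carton:** the bar centre is 75 mm from the cradle centre, the same as the nominal 75 mm. The pink patch is centred 3 mm off the cradle. The foot end read 54 mm instead of 46 mm, a pixel picked by eye, so the barrel could be up to 8 mm off lengthways; the limit is 18 mm.
- **Across and heading:** it is within about 2 mm across, and its axis is at 76.6° against the carton's 76.5°.
- **Bystanders and blue filter:** in the last picture the other things look unmoved. The arm partly hid the blue filter and the wrench there. The blue filter was last seen clearly, and locked, just after I stood the pink one down; I did not work near it after that.

**What was less clean:**
- **Standing it down:** it briefly pressed on the bench with about 44 N before I eased off and let go.
- **Laying it in the cradle:** it first touched one side of the V, so I shifted it about 2 mm and it seated evenly.
- **Height and level at rest:** I did not measure these with a camera after letting go. I rely on the even seating force and on a level check made while it was held above the cradle.

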